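Size a stone core in the ring gauge

TASK

Find which ring of the sizing gauge stops the stone core on its bed: push the core gently along the bed through the row of shrinking rings, without lifting it, until a ring stops it, and leave it resting against that ring. Then slide the pointer along its rail until it is level with the ring that stopped the core. Leave the two cores in the rack and everything else on the bench alone.

Things in the scene. Friction and masses are not known exactly. Their poses are not given: they have to be found in the camera images.
- gauge: Sizing gauge fixed on the bench: aluminium vee bed running through four upright steel rings of shrinking bore. Origin on the bench top under the bed's centre line, level with ring 1's entry face. y: along the bed, the way the core is pushed, roughly world +y; x: away from the robot; z up. Bed at x = 0, y -255 to 125 mm, 52 mm wide, edges 28 mm high, sides sloping 25 deg to the vee's bottom at 16 mm.
- ring1 (a point): Ring 1 of 4 (1 = widest, first): bore 52 mm, outside 66 mm, 10 mm thick. This point: middle of the bore on its entry face, 43 mm above the bench; gauge y = 0 mm. Top 76 mm above the bench. Level with its middle (gauge y = 5 mm) the pointer joint reads 0.055. Axes as the gauge's.
- ring2 (a point): Ring 2 of 4 (1 = widest, first): bore 45 mm, outside 59 mm, 10 mm thick. This point: middle of the bore on its entry face, 39 mm above the bench; gauge y = 34 mm. Top 68 mm above the bench. Level with its middle (gauge y = 39 mm) the pointer joint reads 0.089. Axes as the gauge's.
- ring3 (a point): Ring 3 of 4 (1 = widest, first): bore 38 mm, outside 52 mm, 10 mm thick. This point: middle of the bore on its entry face, 35 mm above the bench; gauge y = 68 mm. Top 61 mm above the bench. Level with its middle (gauge y = 73 mm) the pointer joint reads 0.123. Axes as the gauge's.
- ring4 (a point): Ring 4 of 4 (1 = widest, first): bore 31 mm, outside 45 mm, 10 mm thick. This point: middle of the bore on its entry face, 31 mm above the bench; gauge y = 102 mm. Top 54 mm above the bench. Level with its middle (gauge y = 107 mm) the pointer joint reads 0.157. Axes as the gauge's.
- pointer (a joint): Position of the pointer along its rail, m, 0 to 0.195, growing towards the smaller rings. Rail parallel to the bed at gauge x = -80 mm (robot's side), y -76 to 171 mm. Pointer's middle lies at gauge y = value - 50 mm. Level with the middle of rings 1, 2, 3, 4 at 0.055, 0.089, 0.123, 0.157. About 1.5 N moves it; it stays where left. Starts between 0 and 0.062.
- pointer_tab (a point): Middle of the pointer's upright black tab: 18 mm along the rail x 18 mm across x 42 mm high, on a 24 x 24 mm foot. This point is 52 mm above the bench; tab top 73 mm, foot top 32 mm. A thin steel needle reaches from the foot towards the rings; short white lines on the base plate mark the rings' middles. Axes as the gauge's.
- core_a_mid (a point): Centre of a plain grey stone core: round bar 48.5 mm thick, 170 mm long, flat ends, along its y axis. Lying in a vee this point is 43 mm above the bench. 0.5 to 0.75 kg. One of the three cores (it varies) lies on the bed, gauge x = 0, front end 10 to 60 mm short of ring 1; two wait in the rack, x = 100 and 165 mm, y about -140 mm.
- core_a: The same core (48.5 mm): origin on the vee's bottom line under its middle as built; turns with the core if it rolls. y along the core.
- core_b_mid (a point): Centre of a plain grey stone core: round bar 41.5 mm thick, 170 mm long, flat ends, along its y axis. Lying in a vee this point is 39 mm above the bench. 0.37 to 0.55 kg. One of the three cores (it varies) lies on the bed, gauge x = 0, front end 10 to 60 mm short of ring 1; two wait in the rack, x = 100 and 165 mm, y about -140 mm.
- core_b: The same core (41.5 mm): origin on the vee's bottom line under its middle as built; turns with the core if it rolls. y along the core.
- core_c_mid (a point): Centre of a plain grey stone core: round bar 34.5 mm thick, 170 mm long, flat ends, along its y axis. Lying in a vee this point is 35 mm above the bench. 0.26 to 0.38 kg. One of the three cores (it varies) lies on the bed, gauge x = 0, front end 10 to 60 mm short of ring 1; two wait in the rack, x = 100 and 165 mm, y about -140 mm.
- core_c: The same core (34.5 mm): origin on the vee's bottom line under its middle as built; turns with the core if it rolls. y along the core.
- dish: small white ceramic bowl, 72 mm across, 22 mm high, on the bench beyond the rings; origin at its underside. A bystander.
- brush: wooden-handled brush, 170 mm long, lying on the bench beyond the rings and the bowl; origin at its underside. A bystander.
- beaker: clear plastic beaker, 68 mm across, 85 mm high, right of the gauge; origin at its underside. A bystander.
- jar_a: sample jar with a white lid, 68 mm across, 85 mm high, right of the gauge; origin at its underside. A bystander.
- spatula: white-handled spatula, 190 mm long, lying right of the gauge; origin at its underside. A bystander.
Mind the look-alikes: they are no part of the job. Leave any black, pink or yellow look-alike of the core_c alone.

How it is judged:
On the way, in this order (a step that is already met when the one before it is completed fails the run):
1. the core on the bed has been pushed through the rings up to the one that stops it (((x of core_a_mid in the frame of gauge between -0.01 and 0.01 m and y of core_a_mid in the frame of gauge between -0.055 and -0.047 m and angle between the y axis of core_a and the y axis of gauge, either way round below 0.05 rad) or (x of core_b_mid in the frame of gauge between -0.01 and 0.01 m and y of core_b_mid in the frame of gauge between -0.021 and -0.013 m and angle between the y axis of core_b and the y axis of gauge, either way round below 0.05 rad) or (x of core_c_mid in the frame of gauge between -0.01 and 0.01 m and y of core_c_mid in the frame of gauge between 0.013 and 0.021 m and angle between the y axis of core_c and the y axis of gauge, either way round below 0.05 rad))), for 0.2 s.
2. the pointer is level with the ring that stopped the core (((x of core_a_mid in the frame of gauge between -0.01 and 0.01 m and y of core_a_mid in the frame of gauge between -0.055 and -0.047 m and angle between the y axis of core_a and the y axis of gauge, either way round below 0.05 rad and value of joint pointer between 0.081 and 0.097 m) or (x of core_b_mid in the frame of gauge between -0.01 and 0.01 m and y of core_b_mid in the frame of gauge between -0.021 and -0.013 m and angle between the y axis of core_b and the y axis of gauge, either way round below 0.05 rad and value of joint pointer between 0.115 and 0.131 m) or (x of core_c_mid in the frame of gauge between -0.01 and 0.01 m and y of core_c_mid in the frame of gauge between 0.013 and 0.021 m and angle between the y axis of core_c and the y axis of gauge, either way round below 0.05 rad and value of joint pointer between 0.149 and 0.165 m))), for 0.2 s.
At the end, for the whole second after the job is handed in: The core lies at rest in the bed (within 10 mm of its centre line and 0.05 rad of its direction) with its front end within 4 mm of the ring that is too small for it, and the pointer stands still within 8 mm of the middle of that ring (((x of core_a_mid in the frame of gauge between -0.01 and 0.01 m and y of core_a_mid in the frame of gauge between -0.055 and -0.047 m and angle between the y axis of core_a and the y axis of gauge, either way round below 0.05 rad and linear speed of core_a below 0.01 m/s and value of joint pointer between 0.081 and 0.097 m and velocity of joint pointer between -0.01 and 0.01 m/s) or (x of core_b_mid in the frame of gauge between -0.01 and 0.01 m and y of core_b_mid in the frame of gauge between -0.021 and -0.013 m and angle between the y axis of core_b and the y axis of gauge, either way round below 0.05 rad and linear speed of core_b below 0.01 m/s and value of joint pointer between 0.115 and 0.131 m and velocity of joint pointer between -0.01 and 0.01 m/s) or (x of core_c_mid in the frame of gauge between -0.01 and 0.01 m and y of core_c_mid in the frame of gauge between 0.013 and 0.021 m and angle between the y axis of core_c and the y axis of gauge, either way round below 0.05 rad and linear speed of core_c below 0.01 m/s and value of joint pointer between 0.149 and 0.165 m and velocity of joint pointer between -0.01 and 0.01 m/s))); the robot touches nothing.
It fails at once if a core is rammed (over 60 N between it and the gauge) (contact force between any of core_a, core_b, core_c and gauge above 60 N).
It fails at once if a core is lifted (its centre more than about 30 mm above where it lies) (height (world z) of core_a_mid above 0.073 m or height (world z) of core_b_mid above 0.069 m or height (world z) of core_c_mid above 0.065 m).
It fails at once if a core waiting in the rack is moved by more than 20 mm ((x of core_a_mid in the frame of gauge above 0.05 m and distance of core_a_mid from where it was at the start of the episode above 0.02 m) or (x of core_b_mid in the frame of gauge above 0.05 m and distance of core_b_mid from where it was at the start of the episode above 0.02 m) or (x of core_c_mid in the frame of gauge above 0.05 m and distance of core_c_mid from where it was at the start of the episode above 0.02 m)).
It fails at once if a bystander is moved by more than 30 mm (distance of any of dish, brush, beaker, jar_a, spatula from where it was at the start of the episode above 0.03 m).
It also fails if it takes over 48 s, if anything falls off the work surface, if the arm or the gripper's body presses on something with over 40 N, if the wrist force passes 120 N, or if a joint passes its speed limit or range.

ROBOT

A 7-joint arm with a two-finger parallel gripper is mounted at the origin on the work surface. World frame = base frame: x ahead of the robot, y to its left, z up, the work surface at z = 0. Lengths are in m, angles in rad, forces in N, time in s.
With the tool pointing down it reaches from about 0.425 to 0.975 m from the base axis. Payload 16.7 kg.
Tool frame: the origin (TCP) lies midway between the tips of the shut fingers; the grasp point (between the pads) lies manip.pinch_z behind it (manip.pinch_z is the distance from the TCP to the grasp point, in m); x points along the fingers, z is the direction in which the jaws open and shut, and the axes are right-handed (so a half turn about x gives the same grasp; the last joint's range is limited). The gripper opens to 85 mm and grips with 20 to 120 N. Pads are 22 mm wide; open, the fingers measure 114 mm over their backs; the gripper's body (76 mm by 85 mm) begins 54 mm behind the grasp point. The pads swing forward as they close: fully open they stand 13 mm farther back than shut.
Start: joints at [-1.49, 0.426, 0.074, 1.606, -0.034, 1.111, -0.067], TCP at [0.154, 0.657, 0.231] pointing down, gripper open.
Joint ranges: [-2.85, 2.85], [-0.5, 2.14], [-1.23, 1.37], [0.21, 2.46], [-1.02, 4.16], [0.16, 2.05], [-2.73, 2.73]. Speed limits (rad/s): [1.89, 1.89, 2.39, 2.39, 3.01, 3.01, 3.01].

INTERFACE

Orientations are given as a rotation vector (axis times angle).
In Python, from plant import manip gives the robot as it stands.
- The arm moves only by the tool play_rows, never from a script. Its argument "targets" is a list of rows, each a list of 2 entries, a list of its own where there are three numbers: the shift along the world's x, y, z in units of 30 mm (1.0 is 30 mm), then the turn about the world's z in units of 6 degrees (1.0 is 6 degrees). In form: [[[tx, ty, tz], turn], ...]. A call has exactly 5 rows; each row is the pose to reach, as a shift and turn from the pose measured when the call began; what a row does not reach only later rows make up. A row lasts 1/12 s, in which the tool goes at most 41.7 mm and 7.16 degrees, less where a joint would pass 70% of its speed; a pose out of reach is approached as far as the arm can. A call with a gripper value outside its range is refused whole. "jaw" is the gripper command: -1 is shut, 1 is fully open, values between are in proportion, set as the call begins (left out, the last holds). The fingers move at their own pace and stop on an object; "newtons" is the grip in N (left out, the last holds). Time passes only in rows, so rows that repeat a pose let the fingers close, or fill a call up. It gives the time, the measured TCP pose, the force and the opening at its end, in the units of the state.
- manip.get_state(): the state, without advancing time (a new reading comes with each control period).
- manip.read_camera(name): name is "side" or "top" or "wrist"; returns (picture, depth): 480x640x3 uint8, red, green, blue; 480x640 float32, m along the optical axis (not along the pixel's ray), 0 where there is no reading.
- manip.camera_params(name): a dict with "vfov" (degrees; the focal length in pixels is half the picture's height over the tangent of half this angle, whatever the lens; pixels are square), "cx", "cy" (the principal point, pixels), "R" (3x3) and "t" (3): a world point X has camera coordinates R X + t; the wrist camera has in their place "hand_eye" (4x4, takes a point from camera to tool coordinates, whose origin is the TCP and whose axes are the tool frame's). Camera axes: x right, y down, z forward; pixel columns grow to the right and rows downward; lengths in m; the calibration is good to about 2 mm. The wrist camera is an equidistant fisheye: a pixel r from the principal point sees the ray r / f radians off the axis. A picture is of the moment at which its call begins: read the wrist's pose just before it. camera_params takes no time and is no camera call.
- manip.hand_in(): hands the job in, once; it reports no verdict.
Trained networks look in the newest picture that a camera, given by its name, has taken for a name from the list of things; names that differ only in an ending like _2 or _b are one class to them, and where a whole thing is asked for, a point or a joint stands for the part that bears it (a point fixed in the world has none). Each returns a list of dicts, best first, with "confidence" (0 to 1); they miss things now and then, are a little off and sometimes report something else, mostly with a low value. They report only what shows in the picture. A call takes as long as a camera call. They do not tell look-alikes from the thing itself.
- manip.regions_of(camera, label): "region" (480x640 bool, what is visible of it) and "at" ([column, row] in pixels, amid what is visible of it).
- manip.landmark_of(camera, label): "at" ([column, row] in pixels: a listed point, or the origin of a listed thing).
The state is a dict: "time_s": time; "q": joint angles; "joint_velocities": joint speeds; "joint_torque": joint torques, N m; "position": TCP position; "ee_rot": TCP orientation; "ft_force": force on the tool from outside, world axes, zero at the start; "torque": the same for the moment, N m; "grip_width": finger opening in m.
Only numpy, scipy, OpenCV 4.12 (cv2) and the standard library are available. Lean on these libraries where they do the work, as an engineer would, in place of code of your own. Each camera call takes 0.05 s, during which the arm holds its last target.

## Working session

There is one attempt and no reset: what is moved stays moved. The work goes in short steps, Python scripts to look and compute and a tool call to move; the robot and the scene stay as the last step left them, time stands still between calls to the robot, and variables do not carry over. Pictures are saved under pics/ and viewed, and the job is handed in when it is done.

Besides the shell and the picture viewer there is one more tool, called after "Emit:" in YAML: its name, and indented under it one key for each argument. play_rows: Moves the arm, as the interface text tells. Its arguments: {"type":"object","properties":{"targets":{"type":"array"},"jaw":{"type":"number"},"newtons":{"type":"number"}},"required":["targets"]}

```bash
mkdir -p pics; ls; python3 - <<'E'
from plant import manip
import cv2,numpy as np
s=manip.get_state(); print({k:np.round(v,3).tolist() for k,v in s.items()}, manip.pinch_z)
for c in("side","top","wrist"):
    im,d=manip.read_camera(c); cv2.imwrite(f"pics/{c}0.png",im[:,:,::-1]); np.save(f"pics/{c}0.npy",d)
    print(c,{k:np.round(v,4).tolist() if not isinstance(v,str) else v for k,v in manip.camera_params(c).items()})
E
```

```text
pics
{'time_s': 0.0, 'q': [-1.491, 0.427, 0.074, 1.607, -0.034, 1.111, -0.067], 'joint_velocities': [-0.002, -0.0, -0.0, 0.001, -0.001, -0.0, -0.0], 'joint_torque': [-0.001, -94.982, 3.761, -46.351, 0.019, 0.01, 0.0], 'position': [0.154, 0.657, 0.231], 'ee_rot': [-1.039, 1.31, 1.038], 'ft_force': [0.244, -0.294, 0.116], 'torque': [-0.006, -0.015, 0.07], 'grip_width': 0.085} 0.0187
side {'vfov': 56.488, 'cx': 319.9762, 'cy': 239.8923, 'R': [[0.7245, -0.6892, 0.0091], [-0.4701, -0.5037, -0.7248], [0.5041, 0.5208, -0.6889]], 't': [-0.4633, 0.2142, 0.9709]}
top {'vfov': 48.9777, 'cx': 314.6884, 'cy': 242.9275, 'R': [[0.0248, -0.9997, 0.004], [-0.9915, -0.0251, -0.1279], [0.128, -0.0008, -0.9918]], 't': [-0.1626, 0.4844, 1.1455]}
wrist {'vfov': 65.7065, 'cx': 319.8928, 'cy': 238.2163, 'hand_eye': [[-0.0, -0.2685, 0.9633, -0.1416], [0.001, -0.9633, -0.2685, 0.0682], [1.0, 0.001, 0.0003, -0.0015], [0.0, 0.0, 0.0, 1.0]]}
```

View pics/side0.png

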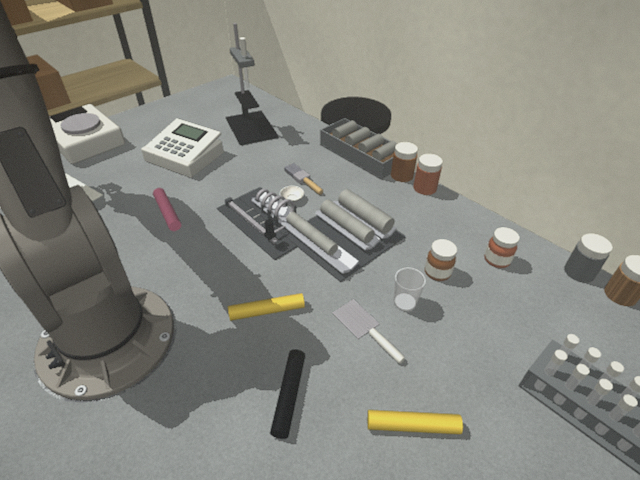

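View pics/top0.png

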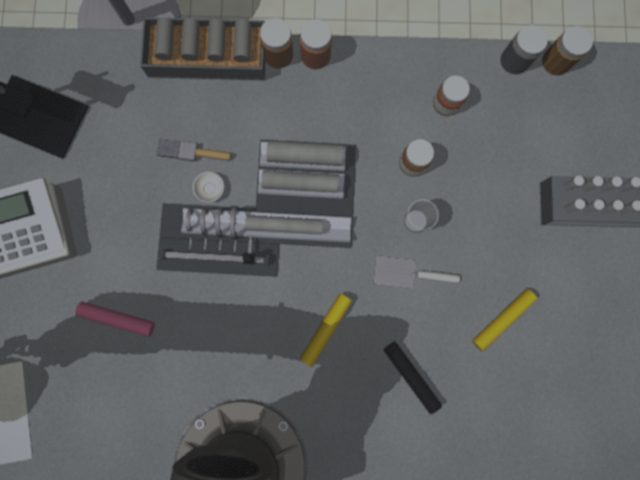

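The top view shows the bed with its core at about (285,225), rings at 190–240 on row 222, and the pointer tab at about (250,258). The rack cores are at (305,153) and (300,182). Look-alikes that could be mistaken for the bed core: pink at (115,318), yellow at (327,330) and (506,320), and black at (412,377). There are also four grey cores in a crate at (205,40). I choose the bed core.

```bash
cat > h.py <<'E'
from plant import manip
import cv2,numpy as np
def cam(c):
    p=manip.camera_params(c); f=240/np.tan(np.radians(p['vfov'])/2); return p,f,np.array(p['R']),np.array(p['t'])
def at_z(c,px,z):
    p,f,R,t=cam(c); ray=R.T@np.array([(px[0]-p['cx'])/f,(px[1]-p['cy'])/f,1]); o=-R.T@t
    return o+ray*(z-o[2])/ray[2]
def pix(c,X):
    p,f,R,t=cam(c); v=R@X+t; return np.array([p['cx']+f*v[0]/v[2],p['cy']+f*v[1]/v[2]])
def cloud(c,d):
    p,f,R,t=cam(c); v,u=np.mgrid[:480,:640]; P=np.stack([(u-p['cx'])/f*d,(v-p['cy'])/f*d,d],-1); return (P-t)@R
E
python3 - <<'E'
from h import *
Z={'ring1':.043,'ring2':.039,'ring3':.035,'ring4':.031,'pointer_tab':.052,'core_a_mid':.043,'core_b_mid':.039,'core_c_mid':.035,'gauge':0}
for c in("top","side"):
    manip.read_camera(c)
    for n,z in Z.items():
        for r in manip.landmark_of(c,n)[:3]:
            print(c,n,round(r['confidence'],2),np.round(r['at'],1),np.round(at_z(c,r['at'],z),4))
im=cv2.imread('pics/top0.png'); cv2.imwrite('pics/topc.png',cv2.resize(im[130:290,145:365],None,fx=3.6,fy=3.6,interpolation=cv2.INTER_CUBIC))
im=cv2.imread('pics/side0.png'); cv2.imwrite('pics/sidec.png',cv2.resize(im[150:290,205:415],None,fx=3.8,fy=3.8,interpolation=cv2.INTER_CUBIC))
E
```

```text
top ring1 0.92 [236.4 221.3] [0.5309 0.0247 0.043 ]
top ring1 0.78 [191.6 219.4] [0.5326 0.1244 0.043 ]
top ring1 0.62 [222.6 221.5] [0.5296 0.0553 0.043 ]
top ring2 0.92 [236.4 221.3] [0.5315 0.0253 0.039 ]
top ring2 0.78 [191.6 219.4] [0.5333 0.1253 0.039 ]
top ring2 0.62 [222.6 221.5] [0.5303 0.056  0.039 ]
top ring3 0.92 [236.4 221.3] [0.5322 0.0259 0.035 ]
top ring3 0.78 [191.6 219.4] [0.534  0.1263 0.035 ]
top ring3 0.62 [222.6 221.5] [0.531  0.0568 0.035 ]
top ring4 0.92 [236.4 221.3] [0.5329 0.0265 0.031 ]
top ring4 0.78 [191.6 219.4] [0.5346 0.1272 0.031 ]
top ring4 0.62 [222.6 221.5] [0.5316 0.0575 0.031 ]
top pointer_tab 0.57 [246.8 259.7] [ 0.445  -0.0031  0.052 ]
top core_a_mid 0.58 [308.6 153.2] [ 0.691  -0.1315  0.043 ]
top core_a_mid 0.49 [248.2 255.6] [ 0.455  -0.0046  0.043 ]
top core_a_mid 0.44 [283.6 227.6] [ 0.5194 -0.0806  0.043 ]
top core_b_mid 0.81 [301.  180.5] [ 0.6284 -0.116   0.039 ]
top core_c_mid 0.93 [328.2 330.6] [ 0.2959 -0.1846  0.035 ]
top core_c_mid 0.9 [115.2 319.3] [0.3088 0.2807 0.035 ]
top core_c_mid 0.77 [283.7 226. ] [ 0.5243 -0.0802  0.035 ]
[... 580 characters left out ...]
35 ]
side ring4 0.87 [270.4 199. ] [0.5437 0.1056 0.031 ]
side ring4 0.65 [264.1 194.5] [0.5435 0.1343 0.031 ]
side ring4 0.64 [285.8 208.7] [0.5477 0.0424 0.031 ]
side pointer_tab 0.6 [267.7 226.5] [ 0.4504 -0.0008  0.052 ]
side pointer_tab 0.47 [266.3 200.8] [0.5146 0.0854 0.052 ]
side core_a_mid 0.72 [363.4 206. ] [ 0.7039 -0.1067  0.043 ]
side core_b_mid 0.62 [345.6 216.7] [ 0.6383 -0.1016  0.039 ]
side core_c_mid 0.93 [290.  387.2] [ 0.2036 -0.3745  0.035 ]
side core_c_mid 0.92 [265.1 307.1] [ 0.2888 -0.1912  0.035 ]
side core_c_mid 0.79 [313.9 228.3] [ 0.5464 -0.074   0.035 ]
side gauge 0.62 [285.3 220.8] [ 0.5354  0.0323 -0.    ]
side gauge 0.23 [310.9 230.6] [ 0.5603 -0.0469  0.    ]
```

```bash
python3 - <<'E'
from h import *
d=np.load('pics/top0.npy'); P=cloud('top',d)
# heights cross-sections: per column, rows 135..275
for col in (265,285,305):
    print(col,[(r,*np.round(P[r,col]*1000).astype(int)) for r in range(138,274,3)])
E
```

```text
265 [(138, np.int64(738), np.int64(-28), np.int64(2)), (141, np.int64(729), np.int64(-28), np.int64(6)), (144, np.int64(714), np.int64(-31), np.int64(30)), (147, np.int64(710), np.int64(-30), np.int64(19)), (150, np.int64(703), np.int64(-30), np.int64(19)), (153, np.int64(698), np.int64(-30), np.int64(12)), (156, np.int64(690), np.int64(-31), np.int64(17)), (159, np.int64(681), np.int64(-31), np.int64(22)), (162, np.int64(674), np.int64(-32), np.int64(24)), (165, np.int64(668), np.int64(-32), np.int64(19)), (168, np.int64(665), np.int64(-30), np.int64(3)), (171, np.int64(645), np.int64(-35), np.int64(50)), (174, np.int64(636), np.int64(-36), np.int64(59)), (177, np.int64(628), np.int64(-37), np.int64(62)), (180, np.int64(624), np.int64(-36), np.int64(54)), (183, np.int64(617), np.int64(-37), np.int64(55)), (186, np.int64(612), np.int64(-36), np.int64(45)), (189, np.int64(611), np.int64(-34), np.int64(21)), (192, np.int64(603), np.int64(-34), np.int64(24)), (195, np.int64(601), np.int64(-33), np.int64(5)), (198, np.int64(593), np.int64(-33), np.int64(8)), (201, np.int64(585), np.int64
[... 5259 characters left out ...]
p.int64(-128), np.int64(29)), (237, np.int64(502), np.int64(-128), np.int64(25)), (240, np.int64(498), np.int64(-128), np.int64(4)), (243, np.int64(491), np.int64(-128), np.int64(8)), (246, np.int64(485), np.int64(-128), np.int64(1)), (249, np.int64(478), np.int64(-129), np.int64(-3)), (252, np.int64(471), np.int64(-129), np.int64(-1)), (255, np.int64(464), np.int64(-129), np.int64(-4)), (258, np.int64(457), np.int64(-129), np.int64(0)), (261, np.int64(450), np.int64(-129), np.int64(-2)), (264, np.int64(443), np.int64(-130), np.int64(2)), (267, np.int64(437), np.int64(-130), np.int64(-1)), (270, np.int64(430), np.int64(-130), np.int64(-2)), (273, np.int64(423), np.int64(-130), np.int64(-1))]
```

View pics/topc.png

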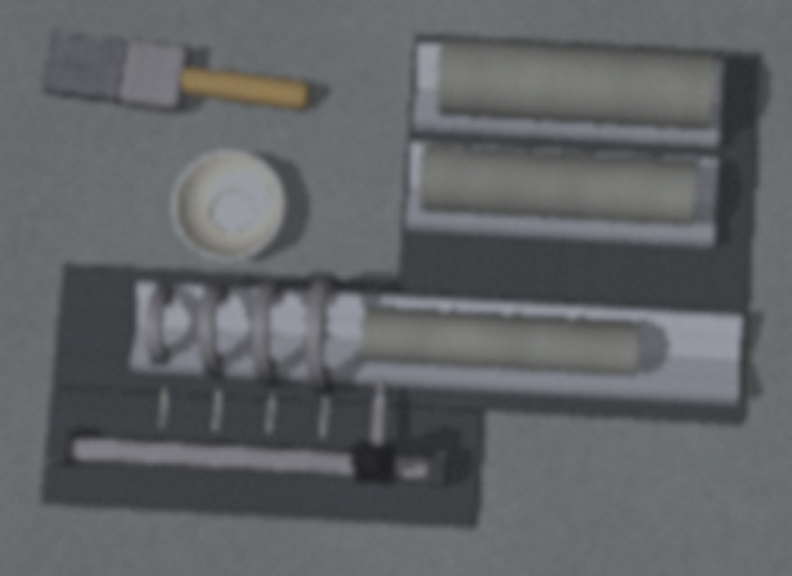

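View pics/sidec.png

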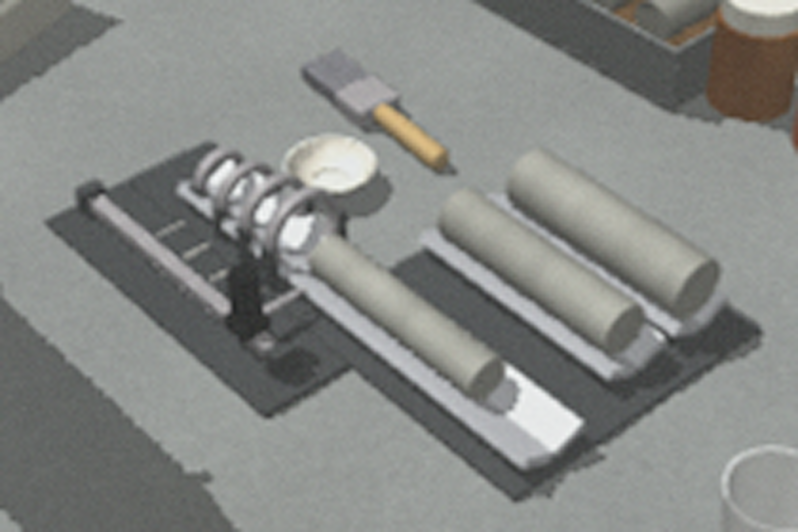

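View pics/wrist0.png

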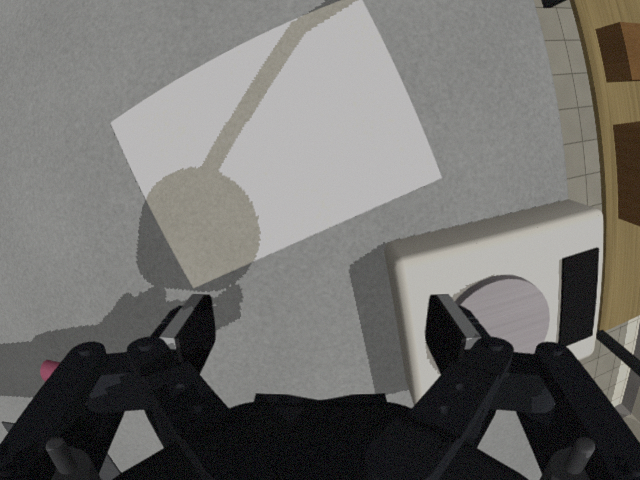

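```bash
python3 - <<'E'
from h import *
g=lambda x,y:(x/3.6+145-.36,y/3.6+130-.36)
N={'nearL':(132,370,.028),'farL':(138,282,.028),'nearR':(740,402,.028),'farR':(746,312,.028),'coreF':(362,335,.045),'coreB':(638,348,.045),'tab':(374,463,.073),'needle_tip':(382,388,.03)}
W={n:at_z('top',g(a,b),z) for n,(a,b,z) in N.items()}
for n,v in W.items(): print(n,np.round(v,4))
L=(W['nearL']+W['farL'])/2; R=(W['nearR']+W['farR'])/2
u=(L-R)[:2]; print('len',np.linalg.norm(u)); u/=np.linalg.norm(u); ang=np.arctan2(-u[0],u[1]); print('ang',np.degrees(ang))
C=(L+R)[:2]/2; O=C+u*.065; ex=np.array([u[1],-u[0]])
print('O',O,'width',np.linalg.norm(W['nearL']-W['farL']))
for n,v in W.items(): print(n,'gauge',np.round([(v[:2]-O)@ex,(v[:2]-O)@u],4))
E
```

```text
nearL [0.505  0.1494 0.028 ]
farL [0.5608 0.1488 0.028 ]
nearR [ 0.4945 -0.2299  0.028 ]
farR [ 0.5514 -0.2327  0.028 ]
coreF [0.5279 0.0048 0.045 ]
coreB [ 0.5241 -0.1654  0.045 ]
tab [ 0.4462 -0.0093  0.073 ]
needle_tip [ 0.4973 -0.007   0.03  ]
len 0.38050608513575734
ang -1.4941306217496013
O [0.52959363 0.02387922] width 0.05581253355127739
nearL gauge [-0.0279  0.1248]
farL gauge [0.0279 0.1257]
nearR gauge [-0.0285 -0.2546]
farR gauge [ 0.0285 -0.2559]
coreF gauge [-0.0012 -0.0191]
coreB gauge [-0.0005 -0.1893]
tab gauge [-0.0825 -0.0354]
needle_tip gauge [-0.0315 -0.0317]
```

```bash
python3 - <<'E'
from h import *
from scipy.spatial.transform import Rotation as Ro
s=manip.get_state(); R=Ro.from_rotvec(s['ee_rot']).as_matrix(); print(R.round(4), np.degrees(np.arctan2(R[1,2],R[0,2])), s['position'],s['q'])
E
```

```text
[[-0.     -0.9737  0.2278]
 [-0.      0.2278  0.9737]
 [-1.      0.     -0.    ]] 76.83275400313751 [0.153756   0.65722911 0.23132039] [-1.49051759  0.4260861   0.07389336  1.60597847 -0.03406959  1.11080615
 -0.06709544]
```

Emit:
play_rows:
  targets:
    - [[5,-4.5,0],1.95]
    - [[5,-4.5,0],1.95]
    - [[5,-4.5,0],1.95]
    - [[5,-4.5,0],1.95]
    - [[5,-4.5,0],1.95]
  jaw: -1
  newtons: 20

```text
time_s: 1.57
position: [0.3059, 0.5199, 0.2315]
ee_rot: [-1.19, 1.222, 1.189]
ft_force: [0.9, 0.4, -0.2]
grip_width: 0.0254
```

Emit:
play_rows:
  targets:
    - [[4.5,-5,0],0]
    - [[4.5,-5,0],0]
    - [[4.5,-5,0],0]
    - [[4.5,-5,0],0]
    - [[4.5,-5,0],0]

```text
time_s: 1.98
position: [0.4424, 0.3678, 0.2318]
ee_rot: [-1.189, 1.221, 1.188]
ft_force: [-0.2, 1.0, 0.0]
grip_width: 0.0001
```

Emit:
play_rows:
  targets:
    - [[2,-6.5,0],0]
    - [[2,-6.5,0],0]
    - [[2,-6.5,0],0]
    - [[2,-6.5,0],0]
    - [[2,-6.5,0],0]

```text
time_s: 2.4
position: [0.5027, 0.1705, 0.2321]
ee_rot: [-1.189, 1.221, 1.188]
ft_force: [1.8, 1.0, -0.8]
grip_width: -0.0002
```

Emit:
play_rows:
  targets:
    - [[0.35,-6.5,0],0]
    - [[0.35,-6.5,0],0]
    - [[0.35,-6.5,0],0]
    - [[0.35,-6.5,0],0]
    - [[0.35,-6.5,0],0]

```text
time_s: 2.82
position: [0.5129, -0.0281, 0.2326]
ee_rot: [-1.188, 1.221, 1.186]
ft_force: [-0.7, -0.4, -1.4]
grip_width: -0.0003
```

Emit:
play_rows:
  targets:
    - [[0.35,-6.05,0],0]
    - [[0.35,-6.05,0],0]
    - [[0.35,-6.05,0],0]
    - [[0.35,-6.05,0],0]
    - [[0.35,-6.05,0],0]

```text
time_s: 3.23
position: [0.5226, -0.215, 0.2331]
ee_rot: [-1.186, 1.224, 1.181]
ft_force: [-0.7, -0.5, -0.2]
grip_width: -0.0001
```

```bash
python3 - <<'E'
from h import *
s=manip.get_state(); print(s['position'],s['ft_force'])
im,d=manip.read_camera('wrist'); cv2.imwrite('pics/w1.png',im[:,:,::-1])
E
```

```text
[ 0.5226468  -0.21499841  0.23305729] [-0.74203343 -0.4557618  -0.24097569]
```

View pics/w1.png

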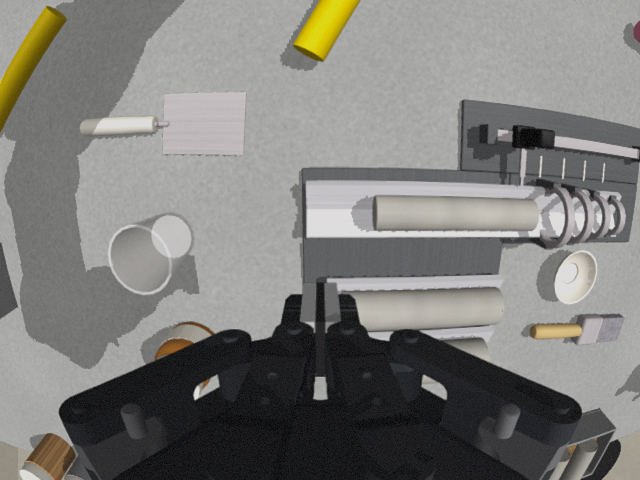

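The wrist view shows the bed core at (375–540, 213), its free rear end at column 375, empty bed behind it from 305 to 375, and the shut fingertips at about (320,300). Next I descend behind the core.

Emit:
play_rows:
  targets:
    - [[0.03,0.05,-1.3],0]
    - [[0.03,0.05,-2.6],0]
    - [[0.03,0.05,-3.9],0]
    - [[0.03,0.05,-5.0],0]
    - [[0.03,0.05,-5.2],0]

```text
time_s: 3.7
position: [0.5208, -0.214, 0.0724]
ee_rot: [-1.181, 1.229, 1.185]
ft_force: [-1.7, 0.8, -0.4]
grip_width: -0.0002
```

```bash
python3 - <<'E'
from h import *
s=manip.get_state(); print(s['position'],s['ft_force'])
im,d=manip.read_camera('wrist'); cv2.imwrite('pics/w2.png',im[:,:,::-1])
im,d=manip.read_camera('side'); cv2.imwrite('pics/s2.png',cv2.resize(im[150:310,205:445,::-1],None,fx=3.3,fy=3.3,interpolation=cv2.INTER_CUBIC))
E
```

```text
[ 0.52079894 -0.21403858  0.07239278] [-1.68435487  0.75106883 -0.43028893]
```

View pics/w2.png

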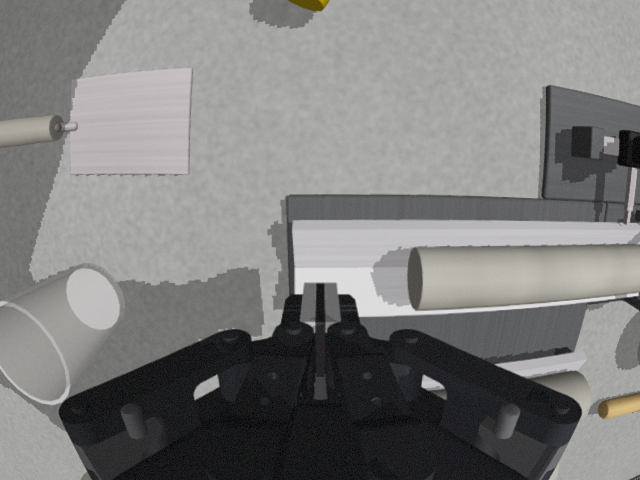

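View pics/s2.png

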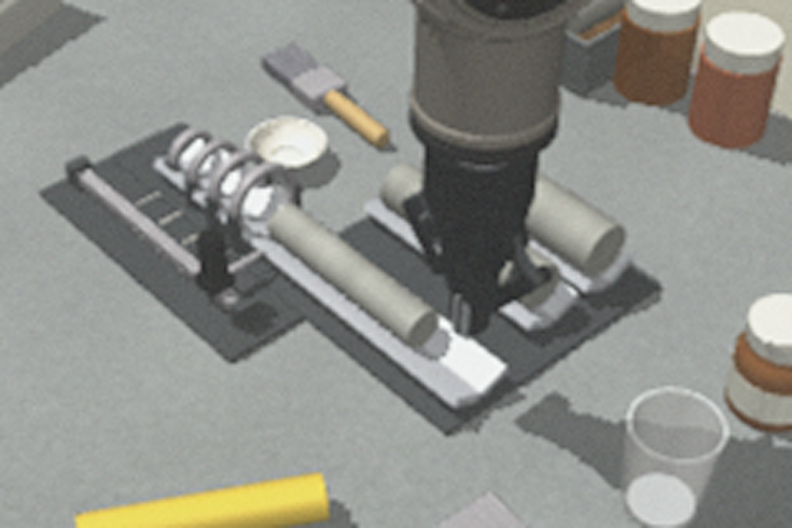

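Both views show the fingertips over the bed, well behind the core's rear end (wrist column 415, side crop (425,330)). I go down to z ≈ 31 mm.

Emit:
play_rows:
  targets:
    - [[0.1,0.05,-0.7],0]
    - [[0.1,0.05,-1.37],0]
    - [[0.1,0.05,-1.37],0]
    - [[0.1,0.4,-1.37],0]
    - [[0.12,0.7,-1.37],0]

```text
time_s: 4.22
position: [0.5273, -0.1939, 0.0374]
ee_rot: [-1.184, 1.226, 1.179]
ft_force: [-0.3, 0.0, 0.1]
grip_width: -0.0
```

Emit:
play_rows:
  targets:
    - [[-0.1,0.1,-0.2],0]
    - [[-0.1,0.2,-0.2],0]
    - [[-0.1,0.35,-0.2],0]
    - [[-0.1,0.5,-0.2],0]
    - [[-0.1,0.65,-0.2],0]

```text
time_s: 4.63
position: [0.5245, -0.1743, 0.0318]
ee_rot: [-1.184, 1.226, 1.178]
ft_force: [0.3, -2.9, 2.7]
grip_width: -0.0002
```

Emit:
play_rows:
  targets:
    - [[0.0,0.15,0],0]
    - [[0.0,0.3,0],0]
    - [[0.0,0.45,0],0]
    - [[0.02,0.6,0],0]
    - [[0.02,0.75,0],0]

```text
time_s: 5.05
position: [0.5251, -0.1515, 0.0318]
ee_rot: [-1.184, 1.226, 1.178]
ft_force: [0.1, -2.3, 1.2]
grip_width: -0.0002
```

Emit:
play_rows:
  targets:
    - [[0.0,0.2,0],0]
    - [[0.01,0.4,0],0]
    - [[0.01,0.6,0],0]
    - [[0.02,0.8,0],0]
    - [[0.02,1.0,0],0]

```text
time_s: 5.47
position: [0.5257, -0.1208, 0.0318]
ee_rot: [-1.185, 1.226, 1.178]
ft_force: [0.6, -1.8, 0.1]
grip_width: 0.0001
```

Emit:
play_rows:
  targets:
    - [[0.0,0.18,0],0]
    - [[0.01,0.36,0],0]
    - [[0.01,0.54,0],0]
    - [[0.02,0.7,0],0]
    - [[0.02,0.85,0],0]

```text
time_s: 5.88
position: [0.5264, -0.0948, 0.0318]
ee_rot: [-1.185, 1.226, 1.178]
ft_force: [0.9, -1.8, -0.4]
grip_width: 0.0003
```

```bash
python3 - <<'E'
from h import *
s=manip.get_state(); print(s['position'],s['ft_force'])
im,d=manip.read_camera('wrist'); cv2.imwrite('pics/w3.png',im[:,:,::-1])
im,d=manip.read_camera('side'); cv2.imwrite('pics/s3.png',cv2.resize(im[150:310,205:445,::-1],None,fx=3.3,fy=3.3,interpolation=cv2.INTER_CUBIC))
E
```

```text
[ 0.52637486 -0.09475421  0.0317714 ] [ 0.89310438 -1.83528897 -0.44074055]
```

View pics/w3.png

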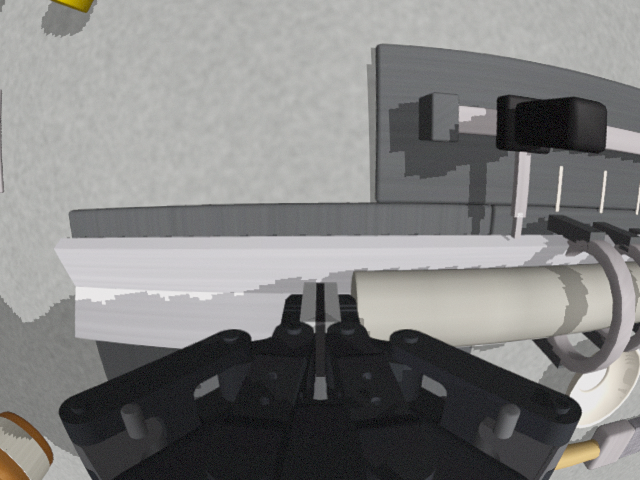

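View pics/s3.png

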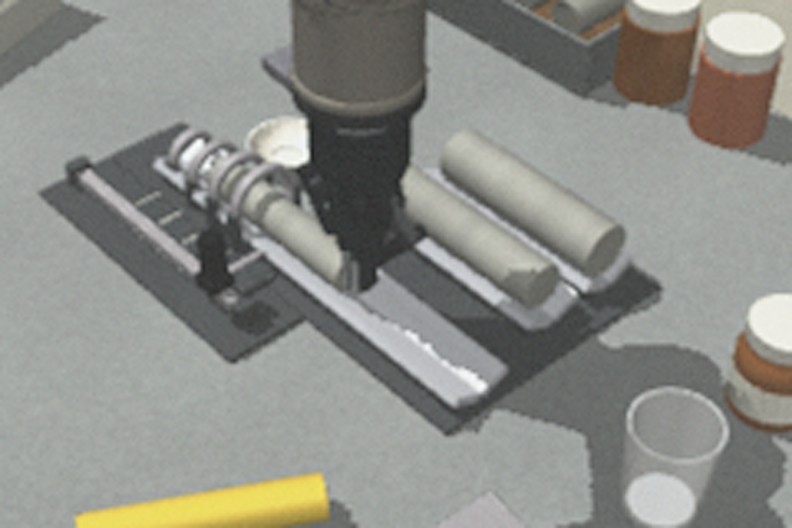

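The wrist view shows the finger touching the core's rear end at column 354 and the core passing through ring 1 at (600,300). In the side view it lies through rings 1 and 2. Before going further, I check the clearance between the linkage and ring 1.

```bash
python3 - <<'E'
from h import *
from scipy.spatial.transform import Rotation as Ro
s=manip.get_state(); im,d=manip.read_camera('wrist'); p=manip.camera_params('wrist'); f=240/np.tan(np.radians(p['vfov'])/2)
H=np.array(p['hand_eye']);R=Ro.from_rotvec(s['ee_rot']).as_matrix()
def w(u,v):
    x,y=u-p['cx'],v-p['cy']; r=np.hypot(x,y); th=r/f; dd=d[v,u]; X=np.array([x/r*np.tan(th)*dd,y/r*np.tan(th)*dd,dd,1]); return R@(H@X)[:3]+s['position']
for u,v in [(345,300),(352,302),(348,330),(410,340),(480,370),(560,400),(570,415),(540,450),(600,240),(365,300),(560,120)]: print(u,v,d[v,u].round(3),w(u,v).round(3),(w(u,v)-s['position']).round(3))
E
```

```text
345 300 0.141 [ 0.519 -0.086  0.044] [-0.007  0.009  0.012]
352 302 0.139 [ 0.519 -0.083  0.045] [-0.007  0.011  0.014]
348 330 0.106 [ 0.512 -0.087  0.078] [-0.014  0.007  0.047]
410 340 0.101 [ 0.513 -0.07   0.084] [-0.013  0.025  0.052]
480 370 0.086 [ 0.515 -0.054  0.099] [-0.011  0.041  0.068]
560 400 0.067 [ 0.513 -0.04   0.118] [-0.013  0.054  0.087]
570 415 0.064 [ 0.515 -0.039  0.122] [-0.011  0.056  0.09 ]
540 450 0.065 [ 0.523 -0.045  0.124] [-0.003  0.049  0.092]
600 240 0.135 [0.499 0.032 0.043] [-0.027  0.127  0.011]
365 300 0.137 [ 0.517 -0.078  0.047] [-0.009  0.016  0.016]
560 120 0.1 [ 0.45  -0.014  0.066] [-0.076  0.08   0.034]
```

Emit:
play_rows:
  targets:
    - [[0.0,0.18,0],0]
    - [[0.01,0.36,0],0]
    - [[0.01,0.54,0],0]
    - [[0.02,0.7,0],0]
    - [[0.02,0.8,0],0]

```text
time_s: 6.45
position: [0.527, -0.07, 0.0318]
ee_rot: [-1.185, 1.226, 1.179]
ft_force: [0.2, -3.0, 1.4]
grip_width: 0.0
```

Emit:
play_rows:
  targets:
    - [[0.0,0.05,0],0]
    - [[0.0,0.1,0],0]
    - [[0.0,0.15,0],0]
    - [[0.0,0.2,0],0]
    - [[0.0,0.23,0],0]

```text
time_s: 6.87
position: [0.5271, -0.063, 0.0318]
ee_rot: [-1.185, 1.226, 1.179]
ft_force: [-0.1, -2.0, -0.5]
grip_width: -0.0005
```

Now fine steps of 3 mm per call, watching the force.

Emit:
play_rows:
  targets:
    - [[0.0,0.02,0],0]
    - [[0.0,0.04,0],0]
    - [[0.0,0.06,0],0]
    - [[0.0,0.08,0],0]
    - [[0.0,0.1,0],0]

```text
time_s: 7.28
position: [0.5271, -0.06, 0.0318]
ee_rot: [-1.185, 1.226, 1.179]
ft_force: [0.9, -2.0, 0.3]
grip_width: 0.0003
```

Emit:
play_rows:
  targets:
    - [[0.0,0.02,0],0]
    - [[0.0,0.04,0],0]
    - [[0.0,0.05,0],0]
    - [[0.0,0.06,0],0]
    - [[0.0,0.07,0],0]

```text
time_s: 7.7
position: [0.527, -0.0578, 0.0318]
ee_rot: [-1.185, 1.226, 1.179]
ft_force: [0.5, -1.9, -0.2]
grip_width: 0.0002
```

Emit:
play_rows:
  targets:
    - [[0.0,0.02,0],0]
    - [[0.0,0.03,0],0]
    - [[0.0,0.04,0],0]
    - [[0.0,0.05,0],0]
    - [[0.0,0.06,0],0]

```text
time_s: 8.12
position: [0.527, -0.056, 0.0318]
ee_rot: [-1.185, 1.226, 1.179]
ft_force: [1.1, -1.6, -0.3]
grip_width: 0.0001
```

Emit:
play_rows:
  targets:
    - [[0.0,0.01,0],0]
    - [[0.0,0.02,0],0]
    - [[0.0,0.03,0],0]
    - [[0.0,0.04,0],0]
    - [[0.0,0.05,0],0]

```text
time_s: 8.53
position: [0.527, -0.0553, 0.0318]
ee_rot: [-1.185, 1.226, 1.178]
ft_force: [0.4, -8.0, -1.0]
grip_width: -0.0003
```

The force rose to 8 N at y = -0.0553, where contact was predicted (≈ -0.056). I back off and look.

Emit:
play_rows:
  targets:
    - [[0.0,-0.2,0],0]
    - [[0.0,-0.5,0],0]
    - [[0.0,-0.8,0],0]
    - [[-0.02,-1.0,0.5],0]
    - [[-0.02,-1.0,1.5],0]

```text
time_s: 8.95
position: [0.5243, -0.0874, 0.075]
ee_rot: [-1.182, 1.232, 1.179]
ft_force: [-1.0, 0.5, 0.7]
grip_width: 0.0001
```

Emit:
play_rows:
  targets:
    - [[0.0,0,1.3],0]
    - [[-0.5,0,2.5],0]
    - [[-1.5,0.5,3.5],0]
    - [[-2.2,1,3.5],0]
    - [[-2.6,1.5,3.5],0]
  jaw: 0.2

```text
time_s: 9.37
position: [0.4447, -0.0429, 0.1814]
ee_rot: [-1.18, 1.23, 1.177]
ft_force: [1.0, 0.3, -0.3]
grip_width: 0.0511
```

```bash
python3 - <<'E'
from h import *
s=manip.get_state(); print(s['position'],s['ft_force'],s['grip_width'])
im,d=manip.read_camera('wrist'); cv2.imwrite('pics/w4.png',im[:,:,::-1])
im,d=manip.read_camera('side'); cv2.imwrite('pics/s4.png',cv2.resize(im[150:310,205:445,::-1],None,fx=3.3,fy=3.3,interpolation=cv2.INTER_CUBIC))
E
```

```text
[ 0.44468803 -0.04292872  0.18141987] [ 0.96937153  0.32201828 -0.32719113] 0.05107217848328134
```

View pics/w4.png

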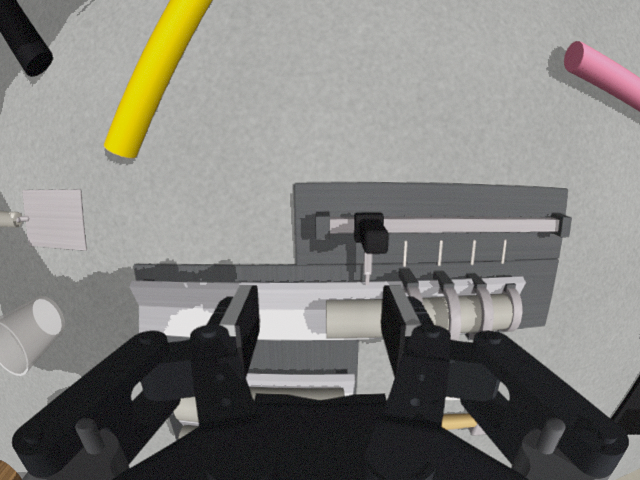

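View pics/s4.png

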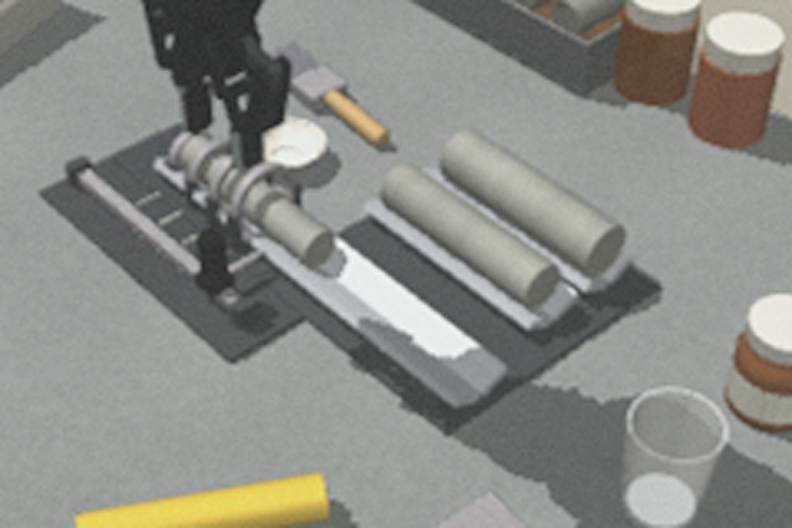

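The core now spans rings 1–3 and its front sits at ring 4 (wrist (515,310)); the rear end is at column 327. The pointer tab is at wrist (372,235). I measure both.

```bash
cat >> h.py <<'E'
from scipy.spatial.transform import Rotation as Ro
O=np.array([.5296,.0239]); U=np.array([.02607,.99966]); EX=np.array([.99966,-.02607])
def gg(v): return np.array([(v[:2]-O)@EX,(v[:2]-O)@U])
def wcloud(d,s):
    p=manip.camera_params('wrist'); f=240/np.tan(np.radians(p['vfov'])/2); H=np.array(p['hand_eye']);R=Ro.from_rotvec(s['ee_rot']).as_matrix()
    v,u=np.mgrid[:480,:640]; x,y=u-p['cx'],v-p['cy']; r=np.hypot(x,y)+1e-9; k=np.tan(r/f)/r*d
    return (np.stack([x*k,y*k,d],-1)@H[:3,:3].T+H[:3,3])@R.T+s['position']
E
python3 - <<'E'
from h import *
s=manip.get_state(); im,d=manip.read_camera('wrist'); P=wcloud(d,s)
for r in manip.landmark_of('wrist','pointer_tab')[:2]: print(r)
G=np.stack([(P[...,:2]-O)@EX,(P[...,:2]-O)@U,P[...,2]],-1)
reg=np.zeros((480,640),bool); reg[205:262,345:400]=1
m=reg&(G[...,2]>.064)&(G[...,2]<.085)
for k in range(3): print('tab',np.percentile(G[m][:,k],[2,50,98]).round(4))
# core rear end
m=np.zeros((480,640),bool); m[300:335,300:375]=1; m&=(G[...,2]>.042)&(G[...,2]<.06)
print('core rear y',np.percentile(G[m][:,1],[1,5,95]).round(4),'x',np.median(G[m][:,0]).round(4),'z',G[m][:,2].max())
for n,(u,v) in dict(r4=(516,300),l4=(505,250),l3=(473,250),l2=(440,250),l1=(405,250),needle=(368,270)).items(): print(n,G[v,u].round(4))
E
```

```text
{'at': [371.5, 236.0], 'confidence': 0.97}
tab [-0.0868 -0.0791 -0.07  ]
tab [-0.0393 -0.0313 -0.0226]
tab [0.0651 0.0715 0.0733]
core rear y [-0.0662 -0.0645 -0.0261] x -0.0043 z 0.05299914147807433
r4 [-0.0141  0.1095  0.0441]
l4 [-0.0501  0.1109  0.0059]
l3 [-0.0504  0.076   0.0047]
l2 [-0.0512  0.042   0.0051]
l1 [-0.0516  0.0083  0.0047]
needle [-0.0411 -0.0283  0.0266]
```

Emit:
play_rows:
  targets:
    - [[0.13,1.2,0],0]
    - [[0.13,1.2,-1.3],0]
    - [[0.13,1.2,-2.6],0]
    - [[0.13,1.2,-2.9],0]
    - [[0.13,1.2,-2.9],0]

```text
time_s: 9.98
position: [0.4489, -0.008, 0.0913]
ee_rot: [-1.181, 1.237, 1.181]
ft_force: [-0.1, 0.0, 0.3]
grip_width: 0.051
```

```bash
python3 - <<'E'
from h import *
s=manip.get_state(); print(s['position'],gg(s['position']),s['ft_force'],s['grip_width'])
im,d=manip.read_camera('wrist'); cv2.imwrite('pics/w5.png',im[:,:,::-1])
E
```

```text
[ 0.44891    -0.00804591  0.09133845] [-0.07982974 -0.03403864] [-0.06520465  0.02149285  0.31013296] 0.05098352087316919
```

View pics/w5.png

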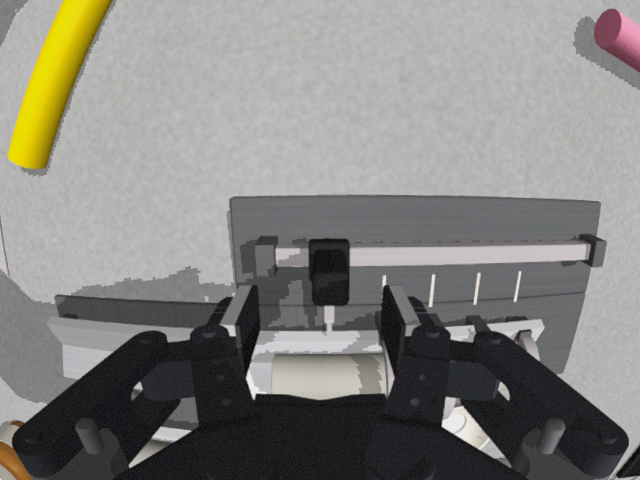

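The tab at (329,272) lies between the jaws (250–385), about 2 mm right of their middle. I descend and close on it.

Emit:
play_rows:
  targets:
    - [[0,0.07,-0.8],0]
    - [[0,0.07,-1.5],0]
    - [[0,0.07,-1.5],0]
    - [[0,0.07,-1.5],0]
    - [[0,0.07,-1.5],0]

```text
time_s: 10.45
position: [0.4511, -0.0062, 0.0499]
ee_rot: [-1.181, 1.233, 1.178]
ft_force: [-0.5, 0.3, -0.2]
grip_width: 0.051
```

Emit:
play_rows:
  targets:
    - [[0,0,0],0]
    - [[0,0,0],0]
    - [[0,0,0],0]
    - [[0,0,0],0]
    - [[0,0,0],0]
  jaw: -1
  newtons: 20

```text
time_s: 10.87
position: [0.452, -0.006, 0.051]
ee_rot: [-1.181, 1.231, 1.177]
ft_force: [-3.2, 0.3, 18.9]
grip_width: 0.0178
```

Emit:
play_rows:
  targets:
    - [[0,0.1,0.04],0]
    - [[0.01,0.4,0.04],0]
    - [[0.02,0.8,0.04],0]
    - [[0.03,1.2,0.04],0]
    - [[0.04,1.6,0.04],0]

```text
time_s: 11.28
position: [0.4532, 0.0429, 0.0524]
ee_rot: [-1.181, 1.231, 1.177]
ft_force: [0.3, -1.4, -3.3]
grip_width: 0.0173
```

Emit:
play_rows:
  targets:
    - [[0.01,0.4,0],0]
    - [[0.02,0.8,0],0]
    - [[0.03,1.2,0],0]
    - [[0.04,1.6,0],0]
    - [[0.05,1.9,0],0]

```text
time_s: 11.7
position: [0.4549, 0.1013, 0.0524]
ee_rot: [-1.182, 1.23, 1.177]
ft_force: [4.5, -1.8, -10.1]
grip_width: 0.0178
```

Emit:
play_rows:
  targets:
    - [[0.04,0.25,-0.02],0]
    - [[0.05,0.5,-0.02],0]
    - [[0.06,0.75,-0.02],0]
    - [[0.07,0.95,-0.02],0]
    - [[0.07,1.0,-0.02],0]

```text
time_s: 12.12
position: [0.4561, 0.1327, 0.0522]
ee_rot: [-1.182, 1.231, 1.18]
ft_force: [-7.7, -1.0, 13.0]
grip_width: 0.0174
```

```bash
python3 - <<'E'
from h import *
s=manip.get_state(); print(s['position'],gg(s['position']),s['ft_force'],s['grip_width'])
im,d=manip.read_camera('wrist'); cv2.imwrite('pics/w6.png',im[:,:,::-1])
E
```

```text
[0.45612774 0.13270607 0.05217999] [-0.07628386  0.10685365] [-7.73026312 -0.99535138 12.97104474] 0.017366095697103425
```

View pics/w6.png

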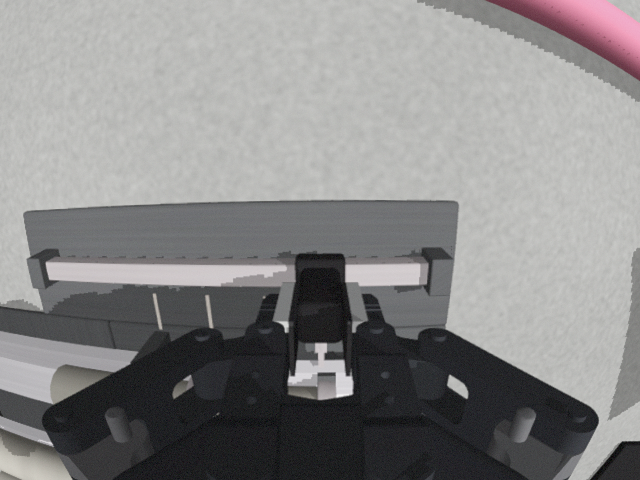

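The jaws hold the tab at (321,300). Lines 1 and 2 are visible at columns 157 and 208, but line 4 is hidden by the gripper. I open and lift to check.

Emit:
play_rows:
  targets:
    - [[0,0,0],0]
    - [[0,0,0],0]
    - [[0,0,0],0]
    - [[0,0,0],0]
    - [[0,0,0.3],0]
  jaw: 0.2

```text
time_s: 12.58
position: [0.4555, 0.1323, 0.0605]
ee_rot: [-1.182, 1.233, 1.18]
ft_force: [-1.3, 0.1, 0.9]
grip_width: 0.0513
```

Emit:
play_rows:
  targets:
    - [[0,0,1],0]
    - [[0,0,2],0]
    - [[0,-0.5,3],0]
    - [[0,-1,4],0]
    - [[0,-1.5,4.5],0]

```text
time_s: 13.0
position: [0.4564, 0.0866, 0.1991]
ee_rot: [-1.181, 1.23, 1.178]
ft_force: [0.6, -0.1, 0.9]
grip_width: 0.0513
```

```bash
python3 - <<'E'
from h import *
s=manip.get_state(); print(s['position'],s['ft_force'],s['grip_width'])
im,d=manip.read_camera('wrist'); cv2.imwrite('pics/w7.png',im[:,:,::-1]); np.save('pics/w7.npy',d)
import pickle; pickle.dump(s,open('pics/w7.pkl','wb'))
E
```

```text
[0.45640399 0.08660542 0.19906916] [ 0.57920617 -0.13813577  0.92470775] 0.05127993402088523
```

View pics/w7.png

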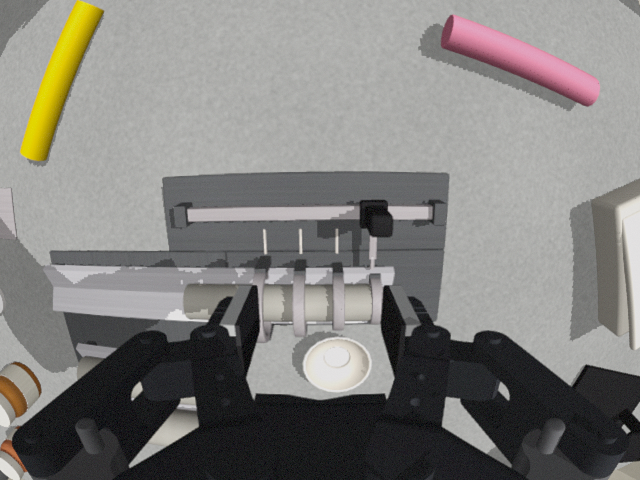

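The needle at column 374 covers line 4, and the core's front sits at ring 4 (375,300). I check this numerically against lines 1–3.

```bash
python3 - <<'E'
from h import *
import pickle
s=pickle.load(open('pics/w7.pkl','rb')); d=np.load('pics/w7.npy'); P=wcloud(d,s)
G=np.stack([(P[...,:2]-O)@EX,(P[...,:2]-O)@U,P[...,2]],-1)
im=cv2.imread('pics/w7.png').astype(int)
for n,(a,b) in dict(l1=(258,272),l2=(294,308),l3=(330,344),needle=(362,386)).items():
    br=im[244,a:b].sum(1); u=a+int(round((np.arange(b-a)*(br>(br.max()+br.min())/2)).sum()/(br>(br.max()+br.min())/2).sum())); print(n,u,G[244,u].round(4))
reg=np.zeros((480,640),bool); reg[195:240,350:400]=1; m=reg&(G[...,2]>.062)&(G[...,2]<.085)
print('tab y',np.percentile(G[m][:,1],[2,50,98]).round(4))
reg=np.zeros((480,640),bool); reg[285:315,170:240]=1; m=reg&(G[...,2]>.042)&(G[...,2]<.06)
print('rear y',np.percentile(G[m][:,1],[1,3]).round(4))
im2,d2=manip.read_camera('top'); cv2.imwrite('pics/t8.png',cv2.resize(im2[180:290,145:365,::-1],None,fx=3.6,fy=3.6,interpolation=cv2.INTER_CUBIC))
im2,d2=manip.read_camera('side'); cv2.imwrite('pics/s8.png',cv2.resize(im2[160:270,205:365,::-1],None,fx=5,fy=5,interpolation=cv2.INTER_CUBIC))
E
```

```text
l1 265 [-0.0446  0.0064  0.0048]
l2 300 [-0.0445  0.0398  0.0058]
l3 336 [-0.0438  0.0737  0.0047]
needle 373 [-0.0501  0.1056  0.0276]
tab y [0.0963 0.1047 0.1139]
rear y [-0.0661 -0.0653]
```

View pics/s8.png

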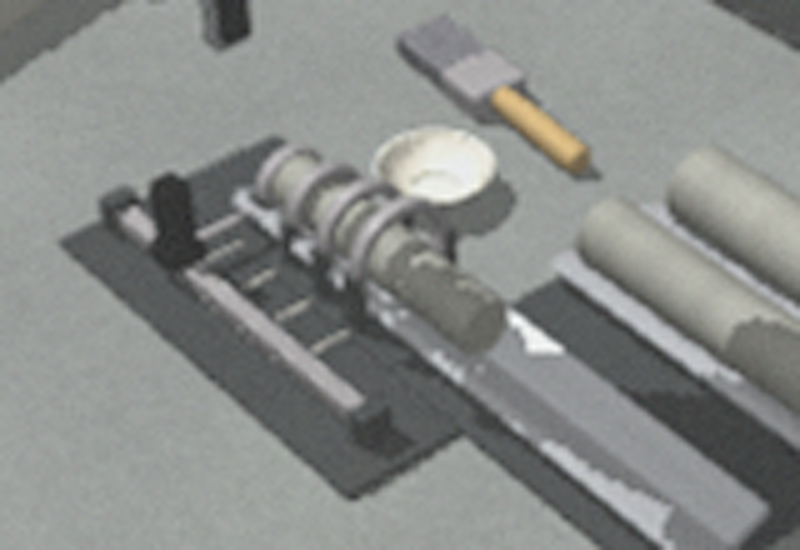

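The pointer reads about 2 mm short of ring 4's middle (tolerance 8 mm). The core's rear is at about -0.067 m, putting its middle at +0.018 m (window 0.013–0.021). The gripper is clear of everything, so I hand in.

```bash
python3 -c "
from plant import manip
print(manip.hand_in())"
```

```text
the job is handed in; nothing more can be done
None
```

The core on the bed was stopped by ring 4, and I slid the pointer level with that ring. I then handed the job in at about 13 s; it reports no verdict.

- **Which core:** its top was about 52 mm above the bench, so it is `core_c` (34.5 mm). The two rack cores measured as 48.5 mm and 41.5 mm and were left alone.
- **Push:** I pushed it along the bed with the shut fingers at 2–3 N. The force rose to 8 N at the spot predicted for ring 4, and I stopped there.
- **Pointer:** I gripped its tab and slid it about 139 mm. The jaws pressed on it vertically with up to about 19 N when they closed.

**Last checks:**
- **Core:** the rear end measured about -0.067 m in gauge y, which puts the middle at about +0.018 m (window 0.013 to 0.021). That is about 1 mm off the ideal.
- **Pointer:** the needle and tab measured 0.104–0.106 m in gauge y against ring 4's middle at 0.107. That is about 2 mm short, within the 8 mm allowed.
- **Disagreement:** the wrist camera read the white lines 1–3 mm too far along compared with the top-camera gauge pose. I allowed for that in these figures, and it does not change the result.
- **Not seen directly:** line 4 itself was hidden under the needle, so I judged the pointer against lines 1–3.
- **Gripper:** it was well clear of everything at the end.

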